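# Lay the brass tank down on the riveting board

### The arm

A 7-joint arm with a two-finger parallel gripper is mounted at the origin on the work surface. World frame = base frame: x ahead of the robot, y to its left, z up, the work surface at z = 0. Lengths are in m, angles in rad, forces in N, time in s.
With the tool pointing down it reaches from about 0.425 to 0.875 m from the base axis. Payload 4.7 kg.
Tool frame: the origin (TCP) lies midway between the tips of the shut fingers; the grasp point (between the pads) lies 19 mm behind it; z points along the fingers, y is the direction in which the jaws open and shut (so a half turn about z gives the same grasp; the last joint's range is limited). The gripper opens to 87 mm and grips with 3 to 60 N. Pads are 19 mm wide; open, the fingers measure 117 mm over their backs; the gripper's body (75 mm by 190 mm) begins 51 mm behind the grasp point.
Start: joints at [1.254, 0.321, -0.07, 1.45, 0.023, 1.371, -0.057], TCP at [0.211, -0.615, 0.223] pointing down, gripper open.
Joint ranges: [-2.86, 2.86], [-0.3, 2.09], [-1.38, 1.24], [0.06, 2.45], [-1.56, 4.7], [0.09, 2.05], [-2.69, 2.69]. Speed limits (rad/s): [2.57, 2.57, 3.14, 3.14, 3.14, 3.14, 3.14].

### API

Orientations are given as a rotation vector (axis times angle).
In Python, from bench import * gives the robot as it stands. The module is installed in compiled form; this text tells all that it offers.
- The arm moves only by the tool play_rows, never from a script. Its argument "series" is one flat list of numbers, 7 for each row, row after row: the opening in per cent of the stroke, from 0 (shut) to 100 (fully open), then the shift along the tool's x, y, z in m, then the turn, a rotation vector about the tool's x, y, z in degrees. In form: [fingers, tx, ty, tz, rx, ry, rz, fingers, tx, ty, tz, rx, ry, rz, ...]. A call has 1 to 10 rows; each row is the pose to reach, as a shift and turn from the pose commanded when the call began, along the tool's axes at that moment; what a row does not reach only later rows make up. A row lasts 1/12 s, in which the tool goes at most 41.7 mm and 7.16 degrees, less where a joint would pass 70% of its speed; a pose out of reach is approached as far as the arm can. A call with a gripper value outside its range is refused whole. The fingers move at their own pace and stop on an object; "force" is the grip in N (left out, the last holds). Time passes only in rows, so rows that repeat a pose let the fingers close. It gives the time, the measured TCP pose, the force and the opening at its end, in the units of the state.
- get_state(): the state, without advancing time (a new reading comes with each control period).
- get_image(name): name is "side" or "top"; returns a dict with "frame" (400x640x3 uint8, red, green, blue), "fx", "fy", "cx", "cy" (pixels), "R" (3x3) and "t" (3): a world point X has camera coordinates R X + t. Camera axes: x right, y down, z forward; pixel columns grow to the right and rows downward; lengths in m; the calibration is good to about 2 mm. A picture is of the moment at which its call begins. There is no depth.
- close_job(): hands the job in, once; it reports no verdict.
The state is a dict: "time": time; "joint_positions": joint angles; "qd": joint speeds; "joint_torque": joint torques, N m; "position": TCP position; "tool_rot": TCP orientation; "ft_force": force on the tool from outside, world axes, zero at the start; "torque": the same for the moment, N m; "grip_width": opening from 0.0 (shut) to 1.0 (fully open).
Only numpy, scipy, OpenCV 4.12 (cv2) and the standard library are available. Lean on these libraries where they do the work, as an engineer would, in place of code of your own. Each camera call takes 0.05 s, during which the arm holds its last target.

### The job

Tip the tall brass tank over onto its side so that it lies flat and lengthwise on the riveting board, its foot staying at the board's edge, which is the stop: with closed fingertips in the slot in its top, draw the top over towards the board and ease it down gently, never letting it drop. Touch it only lightly; do not pinch it, lift it or carry it. Leave the bottle, the file handle and the brass collar where they stand.

Things in the scene. Friction and masses are not known exactly. Their poses are not given: they have to be found in the camera images.
- tank: Tall hollow riveted brass box, 110 (its x) by 90 (y) by 200 tall (z), walls 4, 0.45 to 0.8 kg, centre of mass mid-way. Origin: centre of underside. Starts upright, its -y face within 5 mm of the board's edge. It tips towards its own -y: balances at 24 degrees, then falls unless a finger in the slot holds it back. Laid down, its z points along the board's -y and its -y face is underneath.
- tank_slot (a point): Centre of the rectangular slot through the tank's 4 mm thick top plate, at the outer surface, 200 above the underside. The slot is 64 long (along the tank's x) by 52 wide (along its y, the tipping direction); behind it the tank is empty. Axes as the tank's. When the tank lies on the board the slot centre is 55 above the table, in the upright end face.
- tank_heel (a point): Middle of the tank's lower edge on its -y side (the edge it tips about); axes as the tank's. Height 0 when standing; it slides back from the board (10 mm times the tangent of the tilt, up to 20 to 35 mm) while the tank tips over the board's edge and ends about 10 mm above the table.
- board: Riveting board fixed to the table: plywood with a cork face, 170 (its x) by 250 (its y) by 10 thick. Origin: centre of its underside. The tank starts beyond its +y edge, which is the stop, and is laid on it towards its -y.
- stop_edge (a point): Middle of the board's +y upper edge, the stop (125 from the board's origin along its y, 10 above the table); axes as the board's.
- flux_bottle: White plastic bottle, 56 across, 130 tall, standing loose; origin: centre of its underside. Leave alone.
- file_handle: Turned wooden file handle standing on end, 34 across, 100 tall, loose; origin: centre of its underside. Leave alone.
- brass_collar: Brass ring, 60 outside, 40 inside, 25 high, lying flat, loose; origin: centre of its underside. Leave alone.
Not all that is in view belongs to the job. Of the things that look like the tank, the larger one is meant.

How it is judged:
At the end, for the whole second after the job is handed in: The tank is at rest, lying flat (within 4 degrees) on its -y face on the board, its length along the board's y within 11 degrees, its foot end still at the stop: from 30 mm inside to 50 mm outside the board's edge and within 60 mm of the edge's middle sideways (angle between tank's own z axis and vertical between 1.5 and 1.64 rad and angle between tank's own y axis and vertical below 0.09 rad and angle between the z axis of tank and the y axis of board, either way round below 0.2 rad and y of tank_heel in the frame of stop_edge between -0.03 and 0.05 m and y of tank_slot in the frame of stop_edge below -0.1 m and x of tank_heel in the frame of stop_edge between -0.06 and 0.06 m and height (world z) of tank_heel below 0.02 m and linear speed of tank below 0.02 m/s and angular speed of tank below 0.1 rad/s); the robot touches nothing.
It fails at once if the tank falls or is thrown over (it turns faster than 2.8 rad/s) (angular speed of tank above 2.8 rad/s).
It fails at once if the tank is lifted or carried (the edge it tips about rises more than 30 mm above the table) (height (world z) of tank_heel above 0.03 m).
It fails at once if the tank is pinched or pressed hard (more than 20 N between fingers and tank) (contact force between the fingers and tank above 20 N).
It fails at once if the bottle, the file handle or the collar is moved more than 15 mm or tipped (distance of any of flux_bottle, file_handle, brass_collar from where it was at the start of the episode above 0.015 m or angle between any of flux_bottle, file_handle, brass_collar's own z axis and vertical above 0.3 rad).
It also fails if it takes over 48 s, if anything falls off the work surface, if the arm or the gripper's body presses on something with over 40 N, if the wrist force passes 120 N, or if a joint passes its speed limit or range.

## Working session

There is one attempt and no reset: what is moved stays moved. The work goes in short steps, Python scripts to look and compute and a tool call to move; the robot and the scene stay as the last step left them, time stands still between calls to the robot, and variables do not carry over. Pictures are saved under pics/ and viewed, and the job is handed in when it is done.

Besides the shell and the picture viewer there is one more tool, called after ">>>" as name(argument=value, ...) on one line, values as JSON. play_rows: Moves the arm, as the interface text tells. Its arguments: {"type":"object","properties":{"series":{"type":"array"},"force":{"type":"number"}},"required":["series"]}

```bash
mkdir -p pics; python3 - <<'E'
from bench import *
import cv2
s=get_state()
print({k:s[k] for k in s})
for n in("side","top"):
    d=get_image(n); cv2.imwrite(f"pics/{n}0.png",d["frame"][:,:,::-1]); print(n,d["fx"],d["cx"],d["cy"],d["R"],d["t"])
E
```

```text
{'time': 0.0, 'joint_positions': array([ 1.25408795,  0.32181522, -0.0700844 ,  1.45166282,  0.0226039 ,
        1.37079624, -0.05688467]), 'qd': array([-2.66581518e-04, -1.31849991e-04, -2.06429383e-04, -8.66833636e-04,
        6.74353068e-04, -2.16599811e-03, -4.15726280e-05]), 'joint_torque': array([-9.77288109e-04, -4.91284704e+01, -4.04574433e-01, -3.12533391e+01,
       -6.40514656e-02,  4.36721637e-02,  1.68771858e-04]), 'position': array([ 0.21089803, -0.61425502,  0.22147268]), 'tool_rot': array([-3.09687981e+00, -5.17033298e-01,  6.46760350e-04]), 'ft_force': array([-0.06569674, -0.02041085,  0.72147291]), 'torque': array([-0.02411808,  0.0021762 , -0.00381346]), 'grip_width': 0.9979569932907549}
side 376.2102544442235 311.3040764853523 199.8989685717441 [[ 0.94280616 -0.33329913  0.005314  ]
 [-0.24041649 -0.69093803 -0.68176576]
 [ 0.23090358  0.64149538 -0.73155124]] [-0.49982375  0.25242061  0.76013867]
top 486.3653402645004 318.8439430668043 202.2154196566821 [[ 0.00541934 -0.99982815  0.01772832]
 [-0.99230882 -0.00756939 -0.12355526]
 [ 0.12366822 -0.01692238 -0.99217932]] [0.0263835  0.56020471 0.98108668]
```

View pics/side0.png

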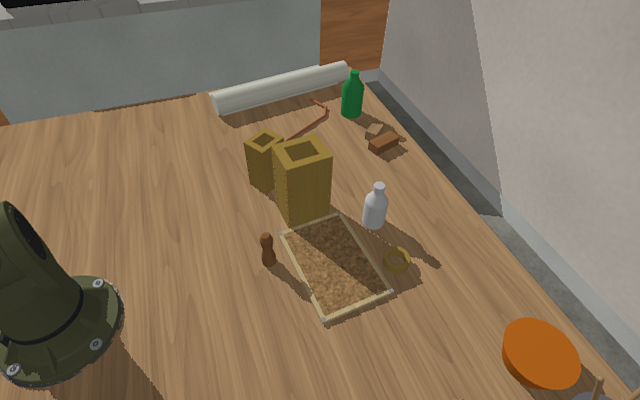

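View pics/top0.png

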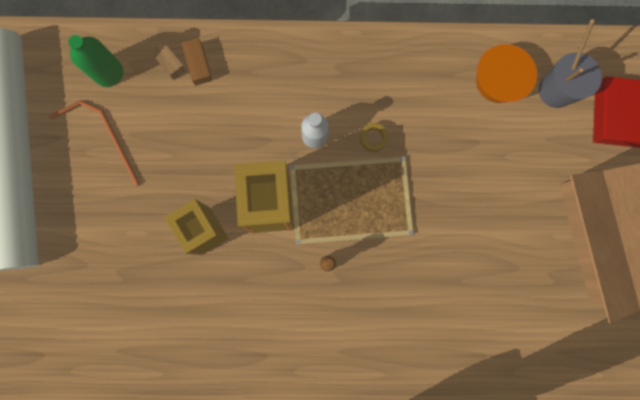

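Two candidates look like the tank. One is the larger box, at side (302,180) and top (262,195), standing at the board's edge. The other is the smaller box, at side (264,158) and top (191,227), standing away from the board. I choose the larger one and will check it in a crop.

```bash
python3 - <<'E'
from bench import *
import cv2
d=get_image("top"); f=d["frame"][:,:,::-1]
cv2.imwrite("pics/topc.png",cv2.resize(f[140:280,160:420],None,fx=3,fy=3,interpolation=cv2.INTER_CUBIC)[:600])
d=get_image("side"); f=d["frame"][:,:,::-1]
cv2.imwrite("pics/sidec.png",cv2.resize(f[120:330,230:420],None,fx=2.8,fy=2.8,interpolation=cv2.INTER_CUBIC))
E
```

```text
(no output)
```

View pics/topc.png

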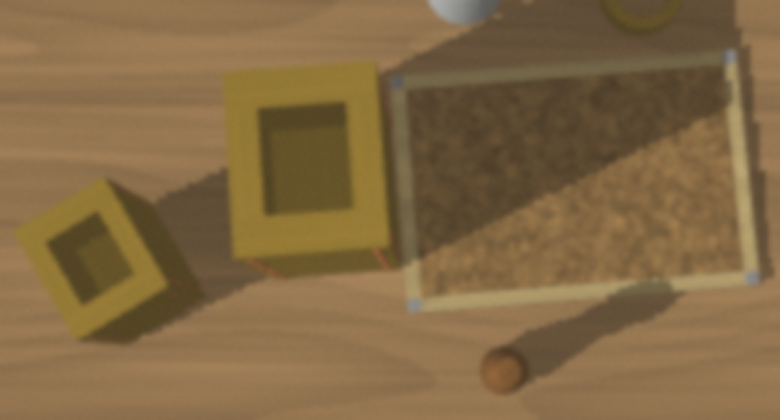

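View pics/sidec.png

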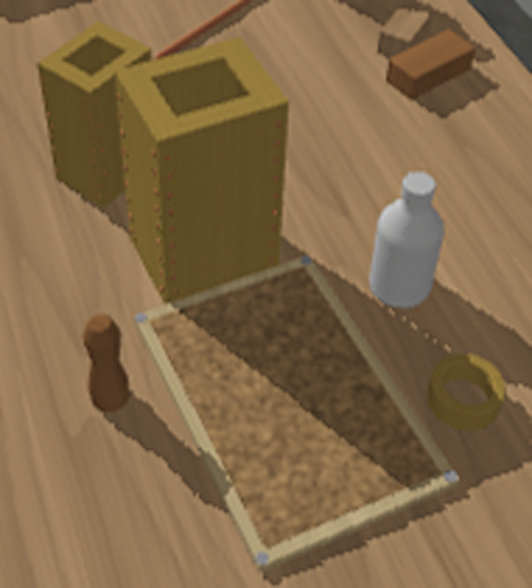

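The choice holds: the larger box, with top-plate corners at crop (224,74), (377,62), (390,248) and (235,258), stands at the board's edge. The smaller one is turned and away from the board.

```bash
cat > h.py <<'E'
from bench import *
import numpy as np, cv2
from scipy.spatial.transform import Rotation as Ro
def ray(d,uv,z):
    p=np.array([(uv[0]-d["cx"])/d["fx"],(uv[1]-d["cy"])/d["fy"],1]); R=np.array(d["R"]);t=np.array(d["t"])
    o=-R.T@t; v=R.T@p; return o+v*(z-o[2])/v[2]
def proj(d,X):
    c=np.array(d["R"])@X+np.array(d["t"]); return np.array([d["fx"]*c[0]/c[2]+d["cx"],d["fy"]*c[1]/c[2]+d["cy"]])
E
python3 - <<'E'
from h import *
np.set_printoptions(precision=4,suppress=True)
d=get_image("top"); s=get_image("side")
def T(l,z): return np.array([ray(d,((a+.5)/3-.5+160,(b+.5)/3-.5+140),z) for a,b in l])
def S(l,z): return np.array([ray(s,((a+.5)/2.8-.5+230,(b+.5)/2.8-.5+120),z) for a,b in l])
def rep(n,P):
    e=[np.linalg.norm(P[i]-P[(i+1)%4])*1000 for i in range(4)]
    a=P[1]-P[0]+P[2]-P[3]; b=P[0]-P[3]+P[1]-P[2]
    print(n,P.mean(0),np.round(e,0),"dirs(-y, +x) deg",np.degrees(np.arctan2(a[1],a[0])),np.degrees(np.arctan2(b[1],b[0])));
    return P
rep("tanktop",T([(224,74),(377,62),(390,248),(235,258)],.2))
rep("slot",T([(260,107),(345,101),(353,210),(265,215)],.2))
B=rep("board",T([(390,77),(733,50),(757,282),(411,310)],.01)); print(B)
rep("Stank",S([(238,43),(288,100),(160,138),(119,72)],.2))
rep("Sslot",S([(235,60),(250,92),(172,115),(153,85)],.2))
B=rep("Sboard",S([(307,259),(457,477),(262,564),(138,317)],.01)); print(B)
print("handle",T([(504,368)],.1),"S",S([(100,325)],.1),"bottle",S([(418,183)],.13),"collar S",S([(466,385)],.025),"T",T([(641,-5)],.025))
E
```

```text
tanktop [0.555  0.1324 0.2   ] [ 90. 110.  89. 108.] dirs(-y, +x) deg -85.39837760664717 4.800517603476522
slot [0.556  0.1329 0.2   ] [50. 64. 51. 64.] dirs(-y, +x) deg -85.85353155196565 4.526396143853301
board [ 0.5701 -0.0387  0.01  ] [249. 168. 246. 168.] dirs(-y, +x) deg -84.96437780844558 5.3401587197197955
[[ 0.6428  0.093   0.01  ]
 [ 0.6649 -0.1548  0.01  ]
 [ 0.4971 -0.1691  0.01  ]
 [ 0.4758  0.0761  0.01  ]]
Stank [0.5532 0.1317 0.2   ] [ 81. 107.  86. 102.] dirs(-y, +x) deg -82.97749523838802 3.744423050958266
Sslot [0.5539 0.1307 0.2   ] [42. 66. 39. 72.] dirs(-y, +x) deg -89.26772269741038 6.051657654319109
Sboard [ 0.5668 -0.0402  0.01  ] [244. 166. 246. 164.] dirs(-y, +x) deg -84.6352603361421 5.142837980776988
[[ 0.637   0.0886  0.01  ]
 [ 0.6611 -0.1542  0.01  ]
 [ 0.4954 -0.1703  0.01  ]
 [ 0.4736  0.0751  0.01  ]]
handle [[0.4355 0.0135 0.1   ]] S [[0.4299 0.0079 0.1   ]] bottle [[0.7065 0.0401 0.13  ]] collar S [[ 0.7006 -0.0896  0.025 ]] T [[ 0.7011 -0.0864  0.025 ]]
```

```bash
cat >> h.py <<'E'
import json
E0=np.array([0.558,0.0838,0.0]); a=np.radians(-85.2)   # stop edge middle (z=0), tipping dir
U=np.array([np.cos(a),np.sin(a),0]); X=np.array([-U[1],U[0],0]); Z=np.array([0,0,1.])
def W(r,h,l=0): return E0+U*r+Z*h+X*l
def toolR(psi):  # psi deg: 0 down, + = points back (+y), body leans to the board
    p=np.radians(psi); z=-Z*np.cos(p)-U*np.sin(p); return np.c_[np.cross(X,z),X,z]
def pose(): s=get_state(); return np.array(s["position"]),Ro.from_rotvec(s["tool_rot"]).as_matrix()
def rel(P0,R0,P,R): return np.round(R0.T@(P-P0),4), np.round(np.degrees(Ro.from_matrix(R0.T@R).as_rotvec()),1)
E
python3 - <<'E'
from h import *
P,R=pose(); print(R)
print(rel(P,R,W(.17,.24),toolR(0)))
print(rel(W(.17,.24),toolR(0),W(.17,.13),toolR(60)))
E
```

```text
[[ 9.45796080e-01  3.24760998e-01 -2.64042435e-04]
 [ 3.24761095e-01 -9.45795947e-01  5.08506106e-04]
 [-8.45873146e-05 -5.66693792e-04 -9.99999836e-01]]
(array([ 0.5135, -0.383 , -0.0176]), array([ -0. ,  -0. , -75.8]))
(array([0.  , 0.  , 0.11]), array([-0., 60.,  0.]))
```

>>> play_rows(series=[0,0.3,-0.2,-0.02,0,0,-40,0,0.3,-0.2,-0.02,0,0,-40,0,0.3,-0.2,-0.02,0,0,-40,0,0.3,-0.2,-0.02,0,0,-40,0,0.3,-0.2,-0.02,0,0,-40,0,0.3,-0.2,-0.02,0,0,-40,0,0.3,-0.2,-0.02,0,0,-40,0,0.3,-0.2,-0.02,0,0,-40,0,0.3,-0.2,-0.02,0,0,-40,0,0.3,-0.2,-0.02,0,0,-40], force=5)

```text
time: 1.13
position: [0.4351, -0.3209, 0.2436]
tool_rot: [2.726, 1.562, 0.006]
ft_force: [-0.2, 0.1, 0.4]
grip_width: 0.325
```

```bash
python3 - <<'E'
from h import *
P,R=pose(); print(P,rel(P,R,W(.17,.2),toolR(30)),get_state()["joint_positions"])
E
```

```text
[ 0.4351492  -0.32089937  0.24355631] (array([ 0.2722, -0.0008,  0.0445]), array([  9.4,  28.9, -34.3])) [ 0.95257161  0.09661853 -0.38800747  1.68254957  0.03378707  1.36773381
  0.02916026]
```

>>> play_rows(series=[0,0.27,0,0.045,9.4,28.9,-34.3,0,0.27,0,0.045,9.4,28.9,-34.3,0,0.27,0,0.045,9.4,28.9,-34.3,0,0.27,0,0.045,9.4,28.9,-34.3,0,0.27,0,0.045,9.4,28.9,-34.3,0,0.27,0,0.045,9.4,28.9,-34.3,0,0.27,0,0.045,9.4,28.9,-34.3,0,0.27,0,0.045,9.4,28.9,-34.3])

```text
time: 1.8
position: [0.5701, -0.0919, 0.1956]
tool_rot: [-1.838, -1.987, -0.493]
ft_force: [-0.3, 0.7, 0.1]
grip_width: 0.005
```

```bash
python3 - <<'E'
from h import *
P,R=pose(); print(P,W(.17,.2),rel(P,R,W(.18,.13),toolR(65)),get_state()["joint_positions"])
E
```

```text
[ 0.57005482 -0.09193083  0.19559318] [ 0.57222523 -0.08560379  0.2       ] (array([-0.0364,  0.003 ,  0.0547]), array([ 0. , 34.7, -0.4])) [ 0.83581661  0.41935035 -0.56330728  1.53648946 -0.27133966  1.45449862
  0.42791883]
```

>>> play_rows(series=[0,-0.036,0.003,0.055,0,35,0,0,-0.036,0.003,0.055,0,35,0,0,-0.036,0.003,0.055,0,35,0,0,-0.036,0.003,0.055,0,35,0,0,-0.036,0.003,0.055,0,35,0,0,-0.036,0.003,0.055,0,35,0])

```text
time: 2.3
position: [0.5691, -0.1047, 0.1238]
tool_rot: [-1.465, -1.548, -0.922]
ft_force: [-1.8, -1.1, -3.0]
grip_width: 0.004
```

```bash
python3 - <<'E'
from h import *
P,R=pose(); print(P,W(.18,.13),rel(P,R,W(.18,.13),toolR(65)),get_state()["joint_positions"])
d=get_image("side"); cv2.imwrite("pics/s1.png",d["frame"][:,:,::-1])
E
```

```text
[ 0.5691373  -0.10472905  0.12381823] [ 0.57306201 -0.09556871  0.13      ] (array([0.0094, 0.0044, 0.0055]), array([ 0.6, -0.3, -1.3])) [ 0.98336961  0.85868601 -0.5735155   1.4216454  -0.50732235  1.62657
  0.64120625]
```

View pics/s1.png

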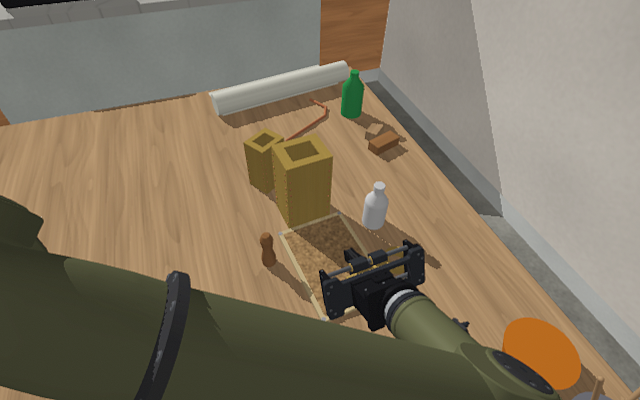

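The picture shows the arm at 65° tilt over the board, gripper at (375,290), clear of the handle at (267,250) and the bottle at (375,208). The end attitude is reachable. Next I go to the slot, leaning the other way.

```bash
cat >> h.py <<'E'
def load(): j=json.load(open("cmd.json")); return np.array(j["P"]),np.array(j["R"])
def save(P,R): json.dump({"P":list(P),"R":np.array(R).tolist()},open("cmd.json","w"))
def upd(sh,ro):
    P,R=load(); P2=P+R@np.array(sh); R2=R@Ro.from_rotvec(np.radians(ro)).as_matrix(); save(P2,R2)
def psi_of(R): return np.degrees(np.arctan2(-R[:,2]@U,-R[2,2]))
def rh(P): d=P-E0; return np.round([d@U*1e3,P[2]*1e3,d@X*1e3],1)
E
python3 - <<'E'
from h import *
np.set_printoptions(precision=4,suppress=True)
R=Ro.from_rotvec([-3.09687981e+00, -5.17033298e-01,  6.46760350e-04]).as_matrix()
save(np.array([.2110,-.6145,.2225]),R)
upd((.3,-.2,-.02),(0,0,-40));upd((.27,0,.045),(9.4,28.9,-34.3));upd((-.036,.003,.055),(0,35,0))
P,R=load();p,r=pose();print(P,p,rh(P),rh(p),psi_of(R),psi_of(r), Ro.from_matrix(R.T@r).magnitude()*57)
print(rel(P,R,W(.1,.27),toolR(10)))
print(rel(W(.1,.27),toolR(10),W(-.035,.24),toolR(-20)))
E
```

```text
[ 0.5719 -0.1     0.1325] [ 0.5703 -0.1032  0.127 ] [184.3 132.5  -1.5] [187.4 127.   -3.4] 65.02747293023839 65.0353028701608 0.46379906547090705
(array([ 0.1602, -0.0001,  0.0184]), array([  0.2, -55. ,  -0.7]))
(array([ 0.1277, -0.    ,  0.053 ]), array([ -0., -30.,   0.]))
```

>>> play_rows(series=[0,0.16,0,0.018,0,-55,-0.7,0,0.16,0,0.018,0,-55,-0.7,0,0.16,0,0.018,0,-55,-0.7,0,0.16,0,0.018,0,-55,-0.7,0,0.16,0,0.018,0,-55,-0.7,0,0.16,0,0.018,0,-55,-0.7,0,0.16,0,0.018,0,-55,-0.7,0,0.16,0,0.018,0,-55,-0.7,0,0.16,0,0.018,0,-55,-0.7,0,0.16,0,0.018,0,-55,-0.7])

```text
time: 3.18
position: [0.5664, -0.0135, 0.2723]
tool_rot: [-2.038, -2.224, -0.183]
ft_force: [0.3, -0.8, -0.8]
grip_width: 0.007
```

```bash
python3 - <<'E'
from h import *
np.set_printoptions(precision=4,suppress=True)
upd((.16,0,.018),(0,-55,-.7))
P,R=load();p,r=pose();print(P,p,rh(P),rh(p),psi_of(R),psi_of(r), Ro.from_matrix(R.T@r).magnitude()*57)
print(rel(P,R,W(-.058,.25),toolR(-20)))
E
```

```text
[ 0.5665 -0.0163  0.27  ] [ 0.5664 -0.0135  0.2723] [100.4 270.    0.1] [ 97.7 272.3   0.3] 10.027750224389624 9.738387925774367 0.5350824453654691
(array([ 0.1525, -0.0005,  0.0472]), array([  0.1, -30. ,  -0.1]))
```

```bash
python3 - <<'E'
from h import *
P,R=load()
print(rel(P,R,W(-.079,.25,.001),toolR(-30)))
E
```

```text
(array([0.1732, 0.0004, 0.0509]), array([  0.1, -40. ,  -0.2]))
```

>>> play_rows(series=[0,0.173,0,0.051,0,-40,0,0,0.173,0,0.051,0,-40,0,0,0.173,0,0.051,0,-40,0,0,0.173,0,0.051,0,-40,0,0,0.173,0,0.051,0,-40,0,0,0.173,0,0.051,0,-40,0,0,0.173,0,0.051,0,-40,0,0,0.173,0,0.051,0,-40,0])

```text
time: 3.85
position: [0.552, 0.1615, 0.2472]
tool_rot: [1.839, 1.996, -0.494]
ft_force: [0.0, -1.0, 0.1]
grip_width: 0.005
```

```bash
python3 - <<'E'
from h import *
np.set_printoptions(precision=4,suppress=True)
upd((.173,0,.051),(0,-40,0))
P,R=load();p,r=pose();print(P,p,rh(P),rh(p),psi_of(R),psi_of(r), Ro.from_matrix(R.T@r).magnitude()*57,get_state()["joint_positions"])
d=get_image("top"); cv2.imwrite("pics/t2.png",d["frame"][:,:,::-1])
d=get_image("side"); cv2.imwrite("pics/s2.png",d["frame"][:,:,::-1])
p,r=pose();print(rh(p),psi_of(r))
E
```

```text
[0.552  0.1624 0.2499] [0.552  0.1615 0.2472] [-78.8 249.9   0.6] [-77.9 247.2   0.5] -29.972190155215547 -30.029423292342685 0.18485837121611184 [-0.0344  0.4034 -0.7541  1.495   0.6655  1.7098 -0.7427]
[-74.9 249.    1.5] -30.063083670722207
```

View pics/t2.png

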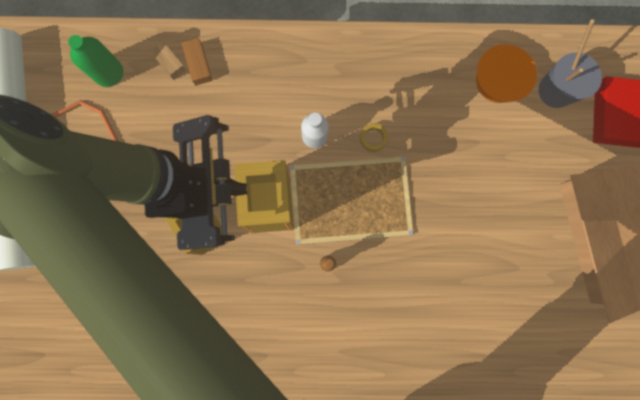

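View pics/s2.png

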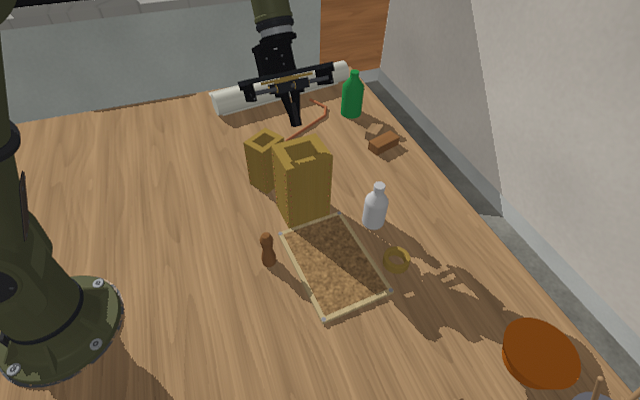

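The fingertips are shut, centred just behind the slot at top (245,188), and lined up with it. I insert along the tool axis.

>>> play_rows(series=[0,0,0,0.012,0,0,0,0,0,0,0.024,0,0,0,0,0,0,0.036,0,0,0,0,0,0,0.048,0,0,0,0,0,0,0.06,0,0,0,0,0,0,0.072,0,0,0,0,0,0,0.076,0,0,0,0,0,0,0.076,0,0,0])

```text
time: 4.62
position: [0.5549, 0.1228, 0.1816]
tool_rot: [1.839, 1.993, -0.494]
ft_force: [-0.2, 0.1, 0.7]
grip_width: 0.007
```

```bash
cat >> h.py <<'E'
def tcp(th,psi,side,depth=.020,rheel=None,off=0):
    # side +1 front contact, -1 rear contact, 0 centred; off: extra in side direction
    t=np.radians(th); d=np.radians(abs(th-psi))
    hw=(.019/np.cos(d)+.004*np.tan(d))/2
    if rheel is None: rheel=-max(.003,.010*np.tan(min(t,1.2)))
    hz=0 if th<70 else .010*(th-70)/20
    y=side*(.026-hw)+off
    # tank coords: forward f=-.045+y (heel=0), up .198
    f=-.045+y; q=.198
    r=rheel+f*np.cos(t)+q*np.sin(t); h=hz-f*np.sin(t)+q*np.cos(t)
    z=toolR(psi)[:,2]
    return W(r,h)+z*depth, hw
def st():
    s=get_state();P,R=load();p,r=pose();print("t",round(s["time"],2),"cmd",rh(P),round(psi_of(R),1),"meas",rh(p),round(psi_of(r),1),"F",np.round(Ro.from_matrix(np.c_[U,X,Z]).inv().apply(s["ft_force"]),1))
E
python3 - <<'E'
from h import *
upd((0,0,.076),(0,0,0)); st(); P,R=load()
for th,ps,sd in [(0,-30,0),(0,-30,1),(5,-30,1),(10,-30,1),(15,-30,1),(20,-30,1),(24,-30,1),(24,-30,-1),(30,-30,-1)]:
    T,hw=tcp(th,ps,sd); print(th,ps,sd,rh(T),round(hw,4),rel(P,R,T,toolR(ps)))
d=get_image("top"); cv2.imwrite("pics/t3.png",cv2.resize(d["frame"][120:280,140:440,::-1],None,fx=2.5,fy=2.5))
st()
E
```

```text
t 4.62 cmd [-40.8 184.    0.7] -30.0 meas [-39.1 181.6   0.2] -30.1 F [-0.1 -0.2  0.7]
0 -30 0 [-38.  180.7   0. ] 0.0121 (array([-0.0008, -0.0007,  0.0043]), array([ 0.1, -0. , -0.2]))
0 -30 1 [-24.1 180.7  -0. ] 0.0121 (array([-0.0128, -0.0006,  0.0112]), array([ 0.1, -0. , -0.2]))
5 -30 1 [ -7.6 182.7   0. ] 0.013 (array([-0.0281, -0.0006,  0.0177]), array([ 0.1, -0. , -0.2]))
10 -30 1 [  8.8 183.4   0. ] 0.0141 (array([-0.0427, -0.0006,  0.0253]), array([ 0.1, -0. , -0.2]))
15 -30 1 [ 25.  182.8   0. ] 0.0154 (array([-0.0564, -0.0005,  0.0339]), array([ 0.1, -0. , -0.2]))
20 -30 1 [ 40.1 181.1   0. ] 0.0172 (array([-0.0687, -0.0005,  0.043 ]), array([ 0.1, -0. , -0.2]))
24 -30 1 [ 51.4 179.    0. ] 0.0189 (array([-0.0774, -0.0005,  0.0505]), array([ 0.1, -0. , -0.2]))
24 -30 -1 [ 38.5 184.7   0. ] 0.0189 (array([-0.0691, -0.0005,  0.039 ]), array([ 0.1, -0. , -0.2]))
30 -30 -1 [ 61.2 178.4   0. ] 0.0225 (array([-0.0856, -0.0004,  0.0558]), array([ 0.1, -0. , -0.2]))
t 4.67 cmd [-40.8 184.    0.7] -30.0 meas [-40.1 182.5   0.6] -30.1 F [-0.5  0.2 -0. ]
```

View pics/t3.png

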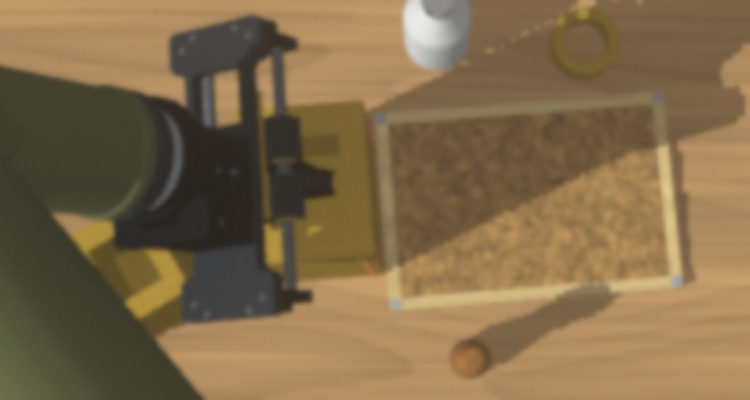

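The fingers are in the slot, at (318,182) in the crop. Now I draw gently forward until contact and a small tilt.

>>> play_rows(series=[0,-0.004,0,0.004,0,0,0,0,-0.008,0,0.008,0,0,0,0,-0.012,0,0.011,0,0,0,0,-0.016,0,0.013,0,0,0,0,-0.02,0,0.014,0,0,0,0,-0.024,0,0.016,0,0,0,0,-0.028,0,0.018,0,0,0,0,-0.028,0,0.018,0,0,0])

```text
time: 5.33
position: [0.5582, 0.0896, 0.1815]
tool_rot: [1.84, 1.991, -0.492]
ft_force: [1.2, 1.0, -1.4]
grip_width: 0.005
```

```bash
python3 - <<'E'
from h import *
upd((-.028,0,.018),(0,0,0)); st()
d=get_image("side"); cv2.imwrite("pics/s4.png",cv2.resize(d["frame"][90:330,220:460,::-1],None,fx=2.4,fy=2.4))
st()
E
```

```text
t 5.33 cmd [ -7.6 182.4   0.6] -30.0 meas [ -5.8 181.5   0.7] -30.1 F [-0.9  1.3 -1.4]
t 5.38 cmd [ -7.6 182.4   0.6] -30.0 meas [ -6.4 181.4   0.6] -30.1 F [-1.4  0.6 -1.5]
```

View pics/s4.png

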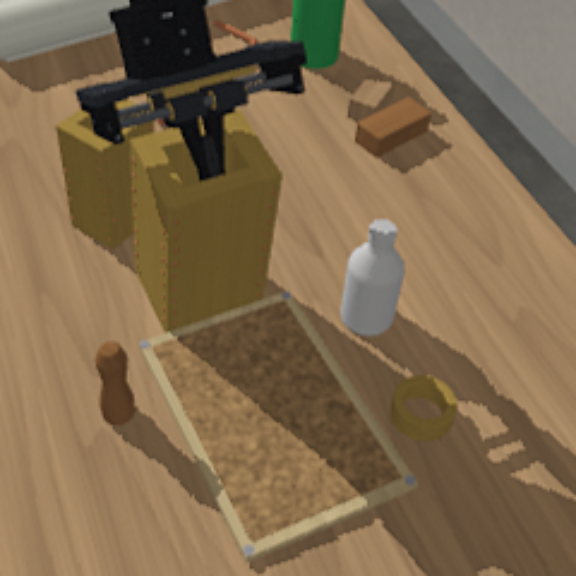

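The tank has begun tilting: the front of its slot rests on the fingers at (205,165), with about 2 N. I carry on.

>>> play_rows(series=[0,-0.004,0,0.0023,0,0,0,0,-0.008,0,0.0046,0,0,0,0,-0.012,0,0.007,0,0,0,0,-0.016,0,0.0093,0,0,0,0,-0.02,0,0.0116,0,0,0,0,-0.024,0,0.014,0,0,0,0,-0.028,0,0.0163,0,0,0,0,-0.031,0,0.018,0,0,0,0,-0.031,0,0.018,0,0,0])

```text
time: 6.13
position: [0.5611, 0.0539, 0.1816]
tool_rot: [1.84, 1.991, -0.492]
ft_force: [0.3, 0.0, -2.7]
grip_width: 0.002
```

```bash
python3 - <<'E'
from h import *
upd((-.031,0,.018),(0,0,0)); st()
d=get_image("side"); cv2.imwrite("pics/s5.png",cv2.resize(d["frame"][90:330,220:460,::-1],None,fx=2.4,fy=2.4))
d=get_image("top"); cv2.imwrite("pics/t5.png",cv2.resize(d["frame"][120:280,140:440,::-1],None,fx=2.5,fy=2.5))
st()
E
```

```text
t 6.13 cmd [ 28.3 182.3   0.5] -30.0 meas [ 30.  181.6   0.6] -30.1 F [-0.   0.3 -2.7]
t 6.23 cmd [ 28.3 182.3   0.5] -30.0 meas [ 29.  181.8   0.7] -30.1 F [-2.1 -0.2 -1.4]
```

View pics/s5.png

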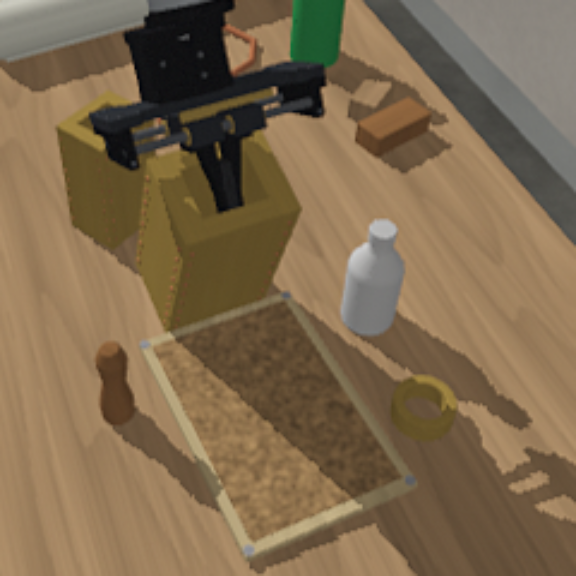

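View pics/t5.png

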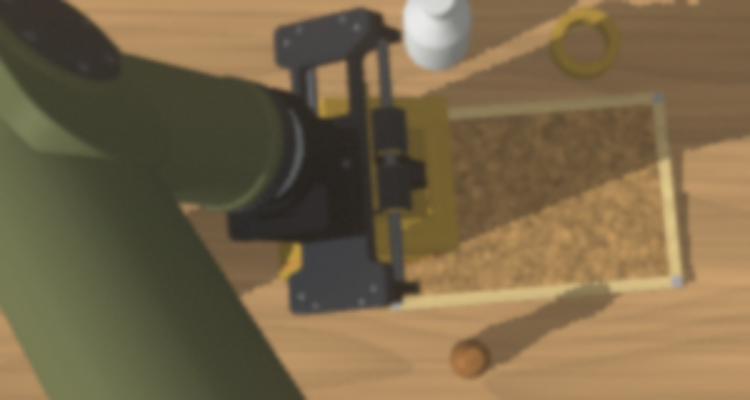

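```bash
python3 - <<'E'
from h import *
from scipy.optimize import brentq
d=get_image("top")
uv=((455+.5)/2.5-.5+140,(172+.5)/2.5-.5+120)
def f(t):
    p=rh(ray(d,uv,.2*np.cos(t)))/1e3; return p[0]-(-.01*np.tan(t)+.2*np.sin(t))
t=brentq(f,0,.8); print(np.degrees(t),[ (ps,rh(tcp(np.degrees(t),ps,1)[0])) for ps in(-30,)])
P,R=load()
for th,ps,sd in [(20,-30,1),(23,-30,1),(24,-30,1),(24,-30,-1),(26,-30,-1),(28,-30,-1),(30,-30,-1),(30,-25,-1)]:
    T,hw=tcp(th,ps,sd); print(th,ps,sd,rh(T),round(hw,4),rel(P,R,T,toolR(ps))[0])
st()
E
```

```text
17.31263178166017 [(-30, array([ 32.2, 182.2,   0. ]))]
20 -30 1 [ 40.1 181.1   0. ] 0.0172 [-0.0097 -0.0005  0.007 ]
23 -30 1 [ 48.7 179.6   0. ] 0.0184 [-0.0163 -0.0005  0.0126]
24 -30 1 [ 51.4 179.    0. ] 0.0189 [-0.0184 -0.0005  0.0145]
24 -30 -1 [ 38.5 184.7   0. ] 0.0189 [-0.0101 -0.0005  0.003 ]
26 -30 -1 [ 46. 183.   0.] 0.02 [-0.0158 -0.0005  0.0083]
28 -30 -1 [ 53.6 180.9  -0. ] 0.0211 [-0.0213 -0.0005  0.0139]
30 -30 -1 [ 61.2 178.4   0. ] 0.0225 [-0.0266 -0.0004  0.0198]
30 -25 -1 [ 57.  179.1   0. ] 0.0194 [-0.0233 -0.0005  0.0171]
t 6.28 cmd [ 28.3 182.3   0.5] -30.0 meas [ 28.7 181.8   0.7] -30.1 F [-0.9  0.3 -2. ]
```

>>> play_rows(series=[0,-0.003,0,0.002,0,0,0,0,-0.006,0,0.004,0,0,0,0,-0.009,0,0.006,0,0,0,0,-0.011,0,0.008,0,0,0,0,-0.013,0,0.0095,0,0,0,0,-0.015,0,0.011,0,0,0,0,-0.016,0,0.012,0,0,0,0,-0.016,0,0.012,0,0,0])

```text
time: 6.95
position: [0.5627, 0.0347, 0.1792]
tool_rot: [1.839, 1.992, -0.492]
ft_force: [-0.0, 0.0, -1.7]
grip_width: 0.006
```

```bash
cat >> h.py <<'E'
def tilt(u,v):  # pixel of top front edge middle in top view
    from scipy.optimize import brentq
    d=get_image("top")
    def f(t):
        p=rh(ray(d,(u,v),.2*np.cos(t)))/1e3; return p[0]-(-.01*np.tan(min(t,1.2))+.2*np.sin(t))
    return np.degrees(brentq(f,0,1.3))
def pic(n):
    d=get_image("side"); a=cv2.resize(d["frame"][90:310,220:420,::-1],None,fx=2,fy=2)
    d=get_image("top"); b=cv2.resize(d["frame"][120:260,200:400,::-1],None,fx=2,fy=2)
    b=cv2.copyMakeBorder(b,0,160,0,0,cv2.BORDER_CONSTANT); cv2.imwrite(f"pics/{n}.png",np.hstack([a,b]))
E
python3 - <<'E'
from h import *
upd((-.016,0,.012),(0,0,0)); st()
pic("c6");st()
E
```

```text
t 6.95 cmd [ 48.1 179.9   0.5] -30.0 meas [ 49.3 179.2   0.6] -30.1 F [-0.  -0.  -1.7]
t 7.05 cmd [ 48.1 179.9   0.5] -30.0 meas [ 48.8 179.3   0.7] -30.1 F [ 0.  -0.3 -1.1]
```

View pics/c6.png

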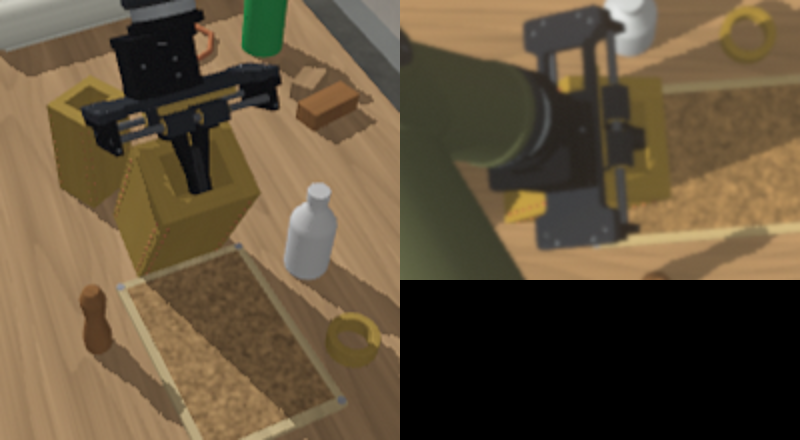

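It is tilted close to balance, with horizontal force near zero. I nudge it a few millimetres past.

>>> play_rows(series=[0,-0.0015,0,0.001,0,0,0,0,-0.003,0,0.002,0,0,0,0,-0.0045,0,0.003,0,0,0,0,-0.0045,0,0.003,0,0,0,0,-0.0045,0,0.003,0,0,0,0,-0.0045,0,0.003,0,0,0])

```text
time: 7.55
position: [0.5634, 0.0295, 0.1794]
tool_rot: [1.838, 1.991, -0.491]
ft_force: [0.7, 0.6, 0.2]
grip_width: 0.006
```

```bash
python3 - <<'E'
from h import *
upd((-.0045,0,.003),(0,0,0)); st()
pic("c7");st()
E
```

```text
t 7.55 cmd [ 53.5 179.6   0.5] -30.0 meas [ 54.5 179.4   0.9] -30.2 F [-0.5  0.7  0.2]
t 7.65 cmd [ 53.5 179.6   0.5] -30.0 meas [ 54.2 179.2   0.8] -30.1 F [0.3 1.  0.5]
```

View pics/c7.png

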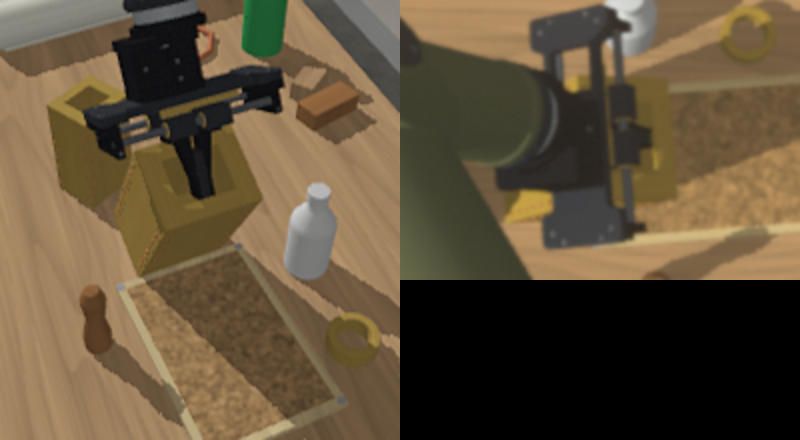

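```bash
python3 - <<'E'
from h import *
print(tilt(337.5,188)); st()
P,R=load()
for th in (24,26,28): print(th,rh(tcp(th,-30,1)[0]),rh(tcp(th,-30,-1)[0]))
E
```

```text
26.860729969217026
t 7.7 cmd [ 53.5 179.6   0.5] -30.0 meas [ 54.1 179.2   0.8] -30.1 F [-0.3  1.2 -0.2]
24 [ 51.4 179.    0. ] [ 38.5 184.7   0. ]
26 [ 56.9 177.7   0. ] [ 46. 183.   0.]
28 [ 62.2 176.3   0. ] [ 53.6 180.9  -0. ]
```

The tank has settled past balance, about 27–28°, onto the rear edge of the slot with under 1.5 N. Now I lower it while turning the tool with it.

```bash
cat >> h.py <<'E'
def table(th0,th1,ps0,ps1,n=10,**k):
    P,R=load()
    for i in range(1,n+1):
        a=i/n; th=th0+(th1-th0)*a; ps=ps0+(ps1-ps0)*a
        T,_=tcp(th,ps,-1,**k); s,w=rel(P,R,T+X*.0005,toolR(ps)); print(np.round(th,1),np.round(ps,1),rh(T),s,w)
E
python3 - <<'E'
from h import *
table(28,40,-30,5)
E
```

```text
29.2 -26.5 [ 55.2 179.9  -0. ] [-0.0017  0.      0.0005] [ 0.1  3.5 -0.2]
30.4 -23.0 [ 57.  178.9   0. ] [-0.0027  0.      0.0023] [ 0.1  7.  -0.2]
31.6 -19.5 [ 58.8 177.8  -0. ] [-0.0037  0.      0.0042] [ 0.1 10.5 -0.2]
32.8 -16.0 [ 60.7 176.6  -0. ] [-0.0048  0.      0.0061] [ 0.1 14.  -0.2]
34.0 -12.5 [ 62.6 175.4   0. ] [-0.0058  0.0001  0.0081] [ 0.1 17.5 -0.2]
35.2 -9.0 [ 64.6 174.2  -0. ] [-0.0069  0.0001  0.0102] [ 0.1 21.  -0.2]
36.4 -5.5 [ 66.6 173.   -0. ] [-0.0081  0.0001  0.0123] [ 0.1 24.5 -0.2]
37.6 -2.0 [ 68.6 171.7   0. ] [-0.0092  0.0001  0.0144] [ 0.1 28.  -0.2]
38.8 1.5 [ 70.7 170.4   0. ] [-0.0103  0.0001  0.0165] [ 0.1 31.5 -0.2]
40.0 5.0 [ 72.7 169.   -0. ] [-0.0114  0.0001  0.0187] [ 0.1 35.  -0.2]
```

>>> play_rows(series=[0,-0.0017,0,0.0005,0,3.5,0,0,-0.0027,0,0.0023,0,7,0,0,-0.0037,0,0.0042,0,10.5,0,0,-0.0048,0,0.0061,0,14,0,0,-0.0058,0,0.0081,0,17.5,0,0,-0.0069,0,0.0102,0,21,0,0,-0.008,0,0.0123,0,24.5,0,0,-0.0092,0,0.0144,0,28,0,0,-0.0103,0,0.0165,0,31.5,0,0,-0.0115,0,0.0187,0,35,0])

```text
time: 8.53
position: [0.5649, 0.0102, 0.1688]
tool_rot: [-2.087, -2.264, -0.096]
ft_force: [0.4, -2.0, -0.7]
grip_width: 0.006
```

```bash
python3 - <<'E'
from h import *
upd((-.0115,0,.0187),(0,35,0)); st()
pic("c8");st()
table(40,55,5,28)
E
```

```text
t 8.53 cmd [ 72.8 169.1   0.4] 5.0 meas [ 74.  168.8   0.7] 5.0 F [ 2.   0.3 -0.7]
t 8.63 cmd [ 72.8 169.1   0.4] 5.0 meas [ 78.3 167.7   0.3] 4.8 F [ 2.4 -0.6  0.4]
41.5 7.3 [ 76.3 167.   -0. ] [-0.0036  0.0001  0.0018] [ 0.2  2.3 -0.1]
43.0 9.6 [ 79.7 164.8  -0. ] [-0.0073  0.0001  0.0036] [ 0.2  4.6 -0.1]
44.5 11.9 [ 83.1 162.6  -0. ] [-0.0109  0.0001  0.0056] [ 0.2  6.9 -0.1]
46.0 14.2 [ 86.5 160.3   0. ] [-0.0144  0.0001  0.0076] [ 0.2  9.2 -0.1]
47.5 16.5 [ 89.7 157.9  -0. ] [-0.0178  0.0001  0.0097] [ 0.2 11.5 -0.1]
49.0 18.8 [ 92.9 155.4   0. ] [-0.0212  0.0001  0.0119] [ 0.2 13.8 -0.1]
50.5 21.1 [ 95.9 152.8  -0. ] [-0.0245  0.0001  0.0142] [ 0.2 16.1 -0.1]
52.0 23.4 [ 98.9 150.1   0. ] [-0.0277  0.0001  0.0166] [ 0.2 18.4 -0.1]
53.5 25.7 [101.8 147.3   0. ] [-0.0307  0.0001  0.0191] [ 0.2 20.7 -0.1]
55.0 28.0 [104.5 144.5  -0. ] [-0.0337  0.0001  0.0217] [ 0.2 23.  -0.1]
```

View pics/c8.png

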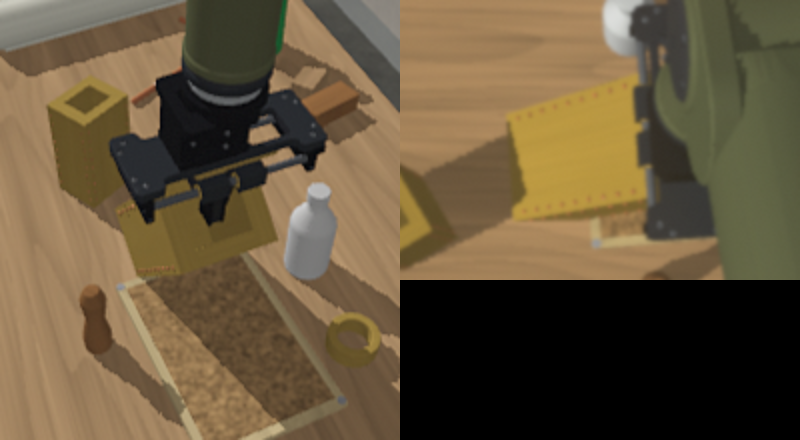

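```bash
cat >> h.py <<'E'
def model(th,yaw=0,lat=0.0015,rheel=None):
    # returns 4 rear-face corners (bottom -x,+x, top -x,+x) in world
    t=np.radians(th); rheel=-.01*np.tan(t) if rheel is None else rheel
    out=[]
    for q in(0,.2):
        for x in(-.055,.055):
            out.append((rheel-.09*np.cos(t)+q*np.sin(t), x, .09*np.sin(t)+q*np.cos(t)))
    out=np.array(out); c=np.cos(np.radians(yaw)); s=np.sin(np.radians(yaw))
    r=rheel+(out[:,0]-rheel)*c-out[:,1]*s; l=lat+(out[:,0]-rheel)*s+out[:,1]*c
    return [W(a,h,b) for a,b,h in zip(r,l,out[:,2])]
E
python3 - <<'E'
from h import *
d=get_image("top")
for th,y in((38,0),(42,0),(46,0),(42,5)):
    print(th,y,[tuple(int(k) for k in (((proj(d,p)-[200,120])*2)+[400,0])) for p in model(th,y)])
for th,y in((42,0),(42,5)):
    print(th,y,[tuple(int(k) for k in (((proj(d,p)-[200,120])*2)+[400,0])) for p in model(th,y,rheel=0.0)])
E
```

```text
38 0 [(511, 221), (504, 114), (635, 198), (625, 72)]
42 0 [(513, 221), (507, 113), (650, 197), (640, 72)]
46 0 [(516, 220), (509, 112), (665, 197), (655, 72)]
42 5 [(519, 226), (503, 119), (655, 190), (634, 66)]
42 0 [(522, 220), (515, 113), (661, 196), (650, 71)]
42 5 [(528, 225), (511, 119), (665, 189), (644, 65)]
```

The view agrees with my model: tilt about 42°, no yaw. Rear-face corners are observed at (515,218), (509,118), (648,200) and (640,75). I continue lowering.

>>> play_rows(series=[0,-0.0036,0,0.0018,0,2.3,0,0,-0.0073,0,0.0036,0,4.6,0,0,-0.0109,0,0.0056,0,6.9,0,0,-0.0144,0,0.0076,0,9.2,0,0,-0.0178,0,0.0097,0,11.5,0,0,-0.0212,0,0.0119,0,13.8,0,0,-0.0245,0,0.0142,0,16.1,0,0,-0.0277,0,0.0166,0,18.4,0,0,-0.0307,0,0.0191,0,20.7,0,0,-0.0337,0,0.0217,0,23,0])

```text
time: 9.52
position: [0.5672, -0.0194, 0.1437]
tool_rot: [-1.858, -2.024, -0.465]
ft_force: [0.2, 0.1, -1.9]
grip_width: 0.003
```

```bash
python3 - <<'E'
from h import *
upd((-.0337,0,.0217),(0,23,0)); st()
pic("c9");st()
d=get_image("top")
for th,y in((54,0),(58,0)):
    print(th,y,[tuple(int(k) for k in (((proj(d,p)-[200,120])*2)+[400,0])) for p in model(th,y)])
table(55,70,28,45)
E
```

```text
t 9.52 cmd [104.5 144.5   0.4] 28.0 meas [103.6 143.7   0.6] 27.9 F [-0.1  0.2 -1.9]
t 9.62 cmd [104.5 144.5   0.4] 28.0 meas [ 1.064e+02  1.420e+02 -1.000e-01] 27.9 F [ 1.7 -0.5 -1.6]
54 0 [(521, 219), (514, 110), (692, 196), (681, 74)]
58 0 [(524, 219), (517, 110), (703, 196), (693, 75)]
56.5 29.7 [107.3 141.4   0. ] [-0.004   0.0001  0.0014] [ 0.2  1.7 -0. ]
58.0 31.4 [110.  138.2   0. ] [-0.0079  0.0001  0.003 ] [ 0.2  3.4 -0. ]
59.5 33.1 [112.6 134.9   0. ] [-0.0116  0.0001  0.0047] [ 0.2  5.1 -0. ]
61.0 34.8 [114.9 131.5   0. ] [-0.0153  0.0001  0.0066] [ 0.2  6.8 -0. ]
62.5 36.5 [117.1 128.1  -0. ] [-0.0188  0.0001  0.0086] [ 0.2  8.5 -0. ]
64.0 38.2 [119.  124.5  -0. ] [-0.0222  0.0001  0.0108] [ 0.2 10.2 -0. ]
65.5 39.9 [120.7 120.9  -0. ] [-0.0254  0.      0.0132] [ 0.2 11.9 -0. ]
67.0 41.6 [122.2 117.2   0. ] [-0.0284  0.      0.0158] [ 0.2 13.6 -0. ]
68.5 43.3 [123.3 113.4   0. ] [-0.0312  0.      0.0186] [ 0.2 15.3 -0. ]
70.0 45.0 [125.8 109.6  -0. ] [-0.0353  0.      0.0208] [ 0.2 17.  -0. ]
```

View pics/c9.png

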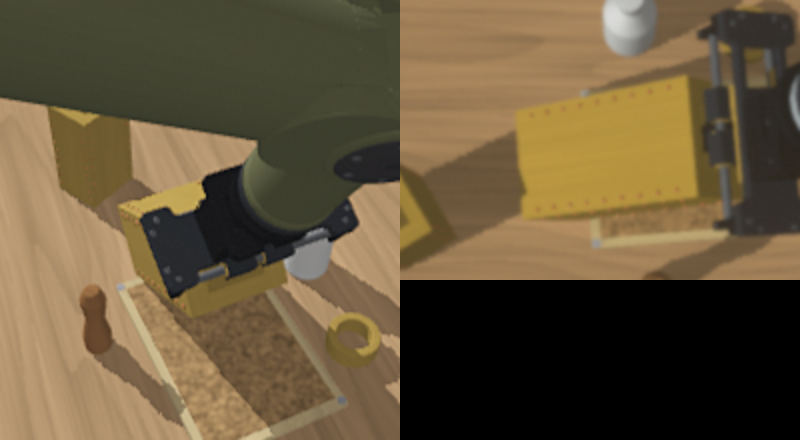

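Tilt is about 56°, yaw 0, rear-face corners at (524,218) and (700,200), still matching the model. I continue.

>>> play_rows(series=[0,-0.004,0,0.0014,0,1.7,0,0,-0.0079,0,0.003,0,3.4,0,0,-0.0116,0,0.0047,0,5.1,0,0,-0.0153,0,0.0066,0,6.8,0,0,-0.0188,0,0.0086,0,8.5,0,0,-0.0222,0,0.0108,0,10.2,0,0,-0.0254,0,0.0132,0,11.9,0,0,-0.0284,0,0.0158,0,13.6,0,0,-0.0312,0,0.0186,0,15.3,0,0,-0.0347,0,0.021,0,17,0])

```text
time: 10.5
position: [0.5692, -0.0416, 0.1086]
tool_rot: [-1.676, -1.821, -0.699]
ft_force: [0.6, -0.9, -1.3]
grip_width: 0.005
```

```bash
python3 - <<'E'
from h import *
upd((-.0347,0,.021),(0,17,0)); st()
pic("c10");st()
d=get_image("top")
for th,y in((66,0),(70,0),(74,0)):
    print(th,y,[tuple(int(k) for k in (((proj(d,p)-[200,120])*2)+[400,0])) for p in model(th,y)])
table(70,82,45,57)
E
```

```text
t 10.5 cmd [125.2 109.7   0.5] 45.0 meas [125.9 108.6   0.7] 45.1 F [ 0.9  0.5 -1.3]
t 10.6 cmd [125.2 109.7   0.5] 45.0 meas [ 1.274e+02  1.068e+02 -1.000e-01] 45.1 F [ 0.6  0.1 -1.9]
66 0 [(528, 218), (521, 108), (721, 196), (710, 78)]
70 0 [(529, 218), (522, 108), (726, 197), (716, 80)]
74 0 [(527, 218), (520, 107), (728, 198), (718, 82)]
71.2 46.2 [128.1 107.    0. ] [-0.0039  0.     -0.0001] [0.2 1.2 0. ]
72.4 47.4 [130.3 104.3   0. ] [-0.0073  0.      0.0002] [0.2 2.4 0. ]
73.6 48.6 [132.4 101.6  -0. ] [-0.0108  0.      0.0006] [0.2 3.6 0. ]
74.8 49.8 [134.5  98.9   0. ] [-0.0141  0.      0.0011] [0.2 4.8 0. ]
76.0 51.0 [136.4  96.1   0. ] [-0.0175  0.      0.0017] [0.2 6.  0. ]
77.2 52.2 [138.4  93.3   0. ] [-0.0209  0.      0.0023] [0.2 7.2 0. ]
78.4 53.4 [140.2  90.5  -0. ] [-0.0242  0.      0.003 ] [0.2 8.4 0. ]
79.6 54.6 [142.   87.6  -0. ] [-0.0275  0.      0.0038] [0.2 9.6 0. ]
80.8 55.8 [143.7  84.6  -0. ] [-0.0307  0.      0.0047] [ 0.2 10.8  0. ]
82.0 57.0 [145.3  81.7  -0. ] [-0.034   0.      0.0056] [ 0.2 12.   0. ]
```

View pics/c10.png

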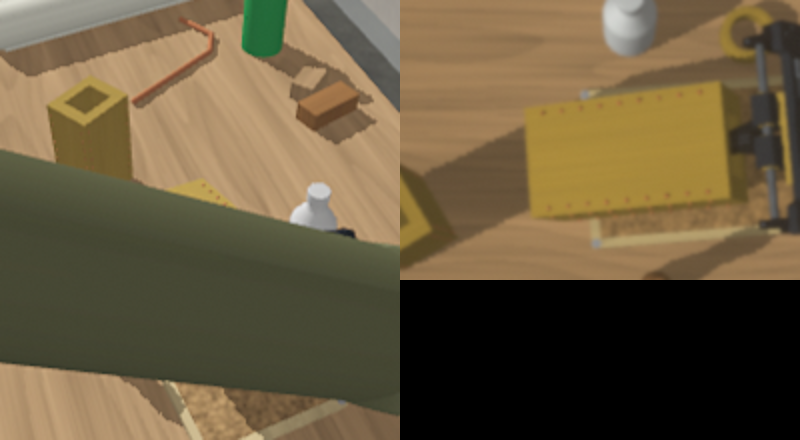

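The tank is at about 70° and square to the board. The collar at (747,30) and bottle at (630,20) are undisturbed. The lowest part of the gripper stays about 45 mm up, so it clears the 25 mm collar. I continue.

>>> play_rows(series=[0,-0.0037,0,0,0,1.2,0,0,-0.0073,0,0.0002,0,2.4,0,0,-0.0108,0,0.0006,0,3.6,0,0,-0.0141,0,0.0011,0,4.8,0,0,-0.0175,0,0.0017,0,6,0,0,-0.0209,0,0.0023,0,7.2,0,0,-0.0242,0,0.003,0,8.4,0,0,-0.0275,0,0.0038,0,9.6,0,0,-0.0307,0,0.0047,0,10.8,0,0,-0.034,0,0.0056,0,12,0])

```text
time: 11.48
position: [0.5709, -0.0616, 0.0806]
tool_rot: [-1.541, -1.675, -0.841]
ft_force: [0.8, 0.3, -2.3]
grip_width: 0.005
```

```bash
python3 - <<'E'
from h import *
upd((-.034,0,.0056),(0,12,0)); st()
pic("c11");st()
d=get_image("top")
for th,y in((80,0),(84,0),(90,0)):
    print(th,y,[tuple(int(k) for k in (((proj(d,p)-[200,120])*2)+[400,0])) for p in model(th,y,rheel=-.0257)])
table(82,92,57,65)
E
```

```text
t 11.48 cmd [145.3  81.7   0.5] 57.0 meas [146.   80.6   0.6] 57.0 F [-0.2  0.8 -2.3]
t 11.58 cmd [145.3  81.7   0.5] 57.0 meas [1.469e+02 7.920e+01 1.000e-01] 57.0 F [-0.1 -1.2 -1.4]
80 0 [(546, 216), (538, 106), (750, 197), (739, 84)]
84 0 [(552, 215), (544, 105), (757, 198), (746, 86)]
90 0 [(561, 215), (554, 104), (764, 199), (754, 89)]
83.0 57.8 [146.6  79.1   0. ] [-0.0029  0.      0.0003] [0.2 0.8 0.1]
84.0 58.6 [147.9  76.5   0. ] [-0.0058 -0.      0.0007] [0.2 1.6 0.1]
85.0 59.4 [149.1  73.9   0. ] [-0.0086 -0.      0.0011] [0.2 2.4 0.1]
86.0 60.2 [150.3  71.2  -0. ] [-0.0115 -0.      0.0015] [0.2 3.2 0.1]
87.0 61.0 [151.4  68.5   0. ] [-0.0143 -0.      0.002 ] [0.2 4.  0.1]
88.0 61.8 [152.5  65.9  -0. ] [-0.0172 -0.      0.0026] [0.2 4.8 0.1]
89.0 62.6 [153.5  63.1  -0. ] [-0.02   -0.      0.0033] [0.2 5.6 0.1]
90.0 63.4 [154.4  60.4  -0. ] [-0.0228 -0.      0.0039] [0.2 6.4 0.1]
91.0 64.2 [155.3  57.7  -0. ] [-0.0256 -0.      0.0047] [0.2 7.2 0.1]
92.0 65.0 [156.1  54.9  -0. ] [-0.0283 -0.      0.0055] [0.2 8.  0.1]
```

View pics/c11.png

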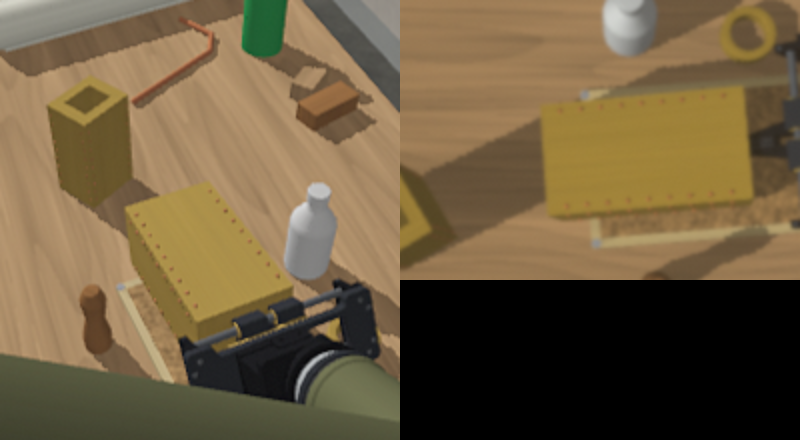

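It is at about 82° and square. I do the last slow degrees until it rests and the fingers come free.

>>> play_rows(series=[0,-0.0029,0,0.0003,0,0.8,0,0,-0.0058,0,0.0007,0,1.6,0,0,-0.0086,0,0.0011,0,2.4,0,0,-0.0115,0,0.0015,0,3.2,0,0,-0.0143,0,0.002,0,4,0,0,-0.0172,0,0.0026,0,4.8,0,0,-0.02,0,0.0033,0,5.6,0,0,-0.0228,0,0.0039,0,6.4,0,0,-0.0256,0,0.0047,0,7.2,0,0,-0.0283,0,0.0055,0,8,0])

```text
time: 12.47
position: [0.5721, -0.0723, 0.0546]
tool_rot: [-1.448, -1.574, -0.927]
ft_force: [0.8, -0.6, 0.5]
grip_width: 0.008
```

```bash
python3 - <<'E'
from h import *
upd((-.0283,0,.0055),(0,8,0)); st()
pic("c12");st()
P,R=load()
print(rel(P,R,P-R[:,2]*.07,R))
E
```

```text
t 12.47 cmd [156.1  54.9   0.5] 65.0 meas [156.7  54.6   0.9] 65.0 F [0.6 0.8 0.5]
t 12.57 cmd [156.1  54.9   0.5] 65.0 meas [157.1  53.4   0.4] 65.0 F [ 0.  -0.8 -0.2]
(array([-0.  , -0.  , -0.07]), array([0., 0., 0.]))
```

View pics/c12.png

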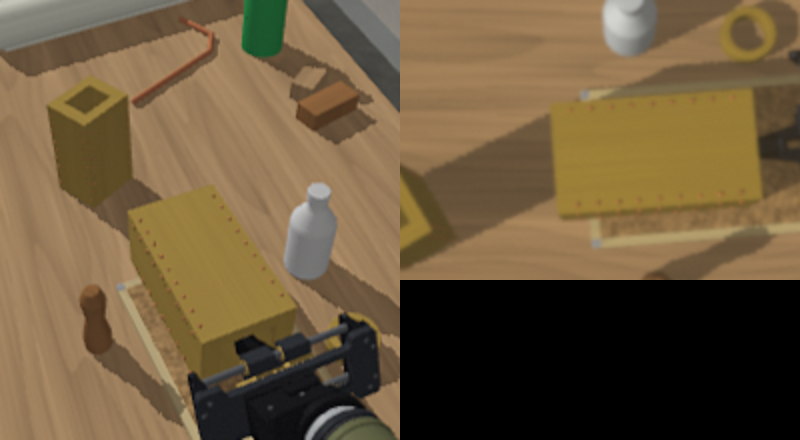

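The tank looks flat. Its corners are at (560,216), (552,103), (762,203) and (753,88), against a prediction for 90° of (561,215), (554,104), (764,199) and (754,89). The force is near zero, so I withdraw along the finger axis.

>>> play_rows(series=[0,0,0,-0.008,0,0,0,0,0,0,-0.018,0,0,0,0,0,0,-0.03,0,0,0,0,0,0,-0.045,0,0,0,0,0,0,-0.06,0,0,0,0,0,0,-0.075,0,0,0,0,0.03,0,-0.09,0,0,0,0,0.06,0,-0.1,0,0,0,0,0.06,0,-0.1,0,0,0,0,0.06,0,-0.1,0,0,0])

```text
time: 13.4
position: [0.5781, -0.1386, 0.1539]
tool_rot: [-1.451, -1.581, -0.928]
ft_force: [-0.9, 0.2, -1.0]
grip_width: 0.009
```

```bash
python3 - <<'E'
from h import *
upd((.06,0,-.1),(0,0,0)); st()
pic("c13")
E
```

```text
t 13.4 cmd [2.214e+02 1.515e+02 1.000e-01] 65.0 meas [223.3 153.9   1.4] 64.7 F [-0.2 -0.8 -1. ]
```

View pics/c13.png

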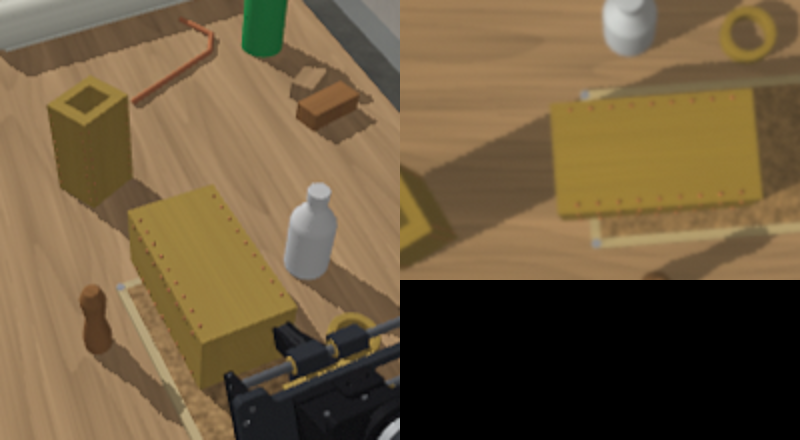

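>>> play_rows(series=[0,0.03,0,-0.03,0,0,0,0,0.05,0,-0.05,0,0,0,0,0.05,0,-0.05,0,0,0,0,0.05,0,-0.05,0,0,0,0,0.05,0,-0.05,0,0,0,0,0.05,0,-0.05,0,0,0])

```text
time: 14.0
position: [0.5779, -0.1609, 0.2157]
tool_rot: [-1.449, -1.573, -0.923]
ft_force: [0.8, -0.1, -0.2]
grip_width: 0.006
```

```bash
python3 - <<'E'
from h import *
d=get_image("top"); cv2.imwrite("pics/tend.png",d["frame"][:,:,::-1])
C=[(560,216),(552,103),(762,203),(753,88)]
Q=np.array([ray(d,((u-400+.5)/2-.5+200,(v+.5)/2-.5+120),.1) for u,v in C])
print([rh(q) for q in Q]); v=Q[2]+Q[3]-Q[0]-Q[1]; print("axis angle vs U", np.degrees(np.arctan2(v[1],v[0]))+85.0, "lengths",[np.linalg.norm(Q[i]-Q[j]) for i,j in((0,2),(1,3),(0,1),(2,3))]); st()
E
```

```text
[array([-27.5, 100. , -54.5]), array([-27.7, 100. ,  57. ]), array([169.2, 100. , -56.9]), array([171.1, 100. ,  57.2])]
axis angle vs U -0.5363049575428676 lengths [np.float64(0.19673278679047887), np.float64(0.19876560662828657), np.float64(0.11149551711859264), np.float64(0.11415639378703261)]
t 14.05 cmd [2.214e+02 1.515e+02 1.000e-01] 65.0 meas [245.4 215.8  -0.7] 65.0 F [ 0.1  0.2 -0.3]
```

View pics/tend.png

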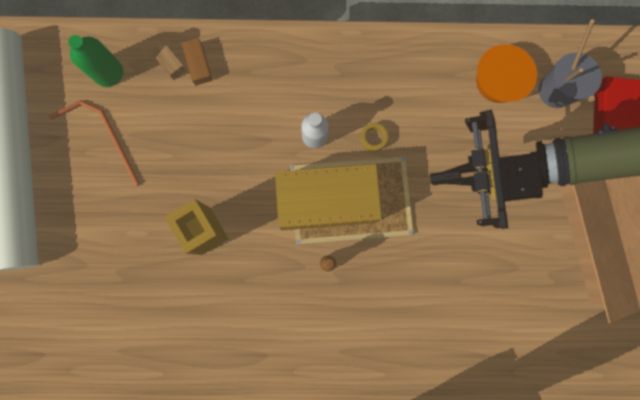

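The tank lies squarely on the board at (327,196), with the heel about 27 mm outside the edge. The bottle (315,130), collar (374,137) and handle (328,263) are unmoved, and the gripper is clear.

```bash
python3 -c "
from bench import *
print(close_job())"
```

```text
the job is handed in; nothing more can be done
None
```

The tank is lying flat and lengthwise on the board, and I've handed the job in; no verdict came back. With the fingers shut in the slot, I drew the top over past balance. The slot's rear edge then settled on the fingers at about 27°, and I eased the tank down with it resting there, turning the tool with it. Then I backed the fingers out. It took about 14 s of the 48 s allowed.

**Last checks, all from the top camera:**
- **Alignment:** the tank is within about 0.5° of the board's length.
- **Heel:** it is about 27 mm outside the stop edge and about 1 mm off its middle.
- **Top end:** the slot end is about 170 mm in over the board.
- **Flatness:** I judged it by the corner pixels matching a 90° prediction to within about 4 px. There was no separate tilt measurement.
- **Other objects:** the bottle, handle and collar sit at the same pixels as at the start, by eye.
- **Robot:** the gripper is clear, and the wrist forces I read between moves stayed under about 3 N. I had no direct finger-to-tank force reading.

**Disagreements:** the measured tool position ran up to about 5 mm off the commanded one while the arm swayed under load. The last pose readout shows about 70 mm because I didn't log the final retreat. Neither affected the result.

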